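# Lock the lens-bonding clamp with its hairpin clip

### The arm

A 7-joint arm with a two-finger parallel gripper is mounted at the origin on a cart in front of the work surface, level with it; the furniture and walls round the work are solid. World frame = base frame: x ahead of the robot, y to its left, z up, the work surface at z = 0. Lengths are in m, angles in rad, forces in N, time in s.
With the tool pointing down it reaches from about 0.425 to 0.925 m from the base axis. Payload 6.8 kg.
Tool frame: the origin (TCP) lies between the finger pads; the fingertips stand r.tip_extent ahead of it and the grasp point (between the pads) lies 5 mm behind it (r.tip_extent is the distance from the TCP to the fingertips, in m); y points along the fingers, x is the direction in which the jaws open and shut, and the axes are right-handed (so a half turn about y gives the same grasp; the last joint's range is limited). The gripper opens to 85 mm and grips with 20 to 120 N. Pads are 22 mm wide; open, the fingers measure 114 mm over their backs; the gripper's body (76 mm by 85 mm) begins 54 mm behind the grasp point. The pads swing forward as they close: fully open they stand 13 mm farther back than shut.
Start: joints at [-1.346, 0.477, 0.022, 1.555, -0.011, 1.109, -0.083], TCP at [0.221, 0.638, 0.245] pointing down, gripper open.
Joint ranges: [-2.96, 2.96], [-0.34, 2.1], [-1.41, 1.46], [0.24, 2.44], [-1.37, 4.51], [0.17, 1.92], [-2.96, 2.96]. Speed limits (rad/s): [2.39, 2.39, 3.14, 3.14, 3.14, 3.14, 3.14].

### API

Orientations are given as a rotation vector (axis times angle).
In Python, from bench import r gives the robot as it stands.
- The arm moves only by the tool send_rows, never from a script. Its argument "plan" is a list of rows, each a list of 5 numbers: the shift along the tool's x, y, z in cm, then the turn about the tool's y in degrees, then the opening, from 0 (shut) to 1 (fully open). In form: [[dx, dy, dz, spin, grip], ...]. A call has 1 to 12 rows; each row shifts and turns the commanded pose from where the row before left it, along the tool's axes as they then stand; what a row does not reach is not made up. A row lasts 1/8 s, in which the tool goes at most 62.5 mm and 10.7 degrees, less where a joint would pass 70% of its speed; a pose out of reach is approached as far as the arm can. A call is refused whole if a number of a shift passes 6.25 or a number of a turn 10.7, either way. A call with a gripper value outside its range is refused whole. The fingers move at their own pace and stop on an object; "force" is the grip in N (left out, the last holds). Time passes only in rows, so rows that do not move let the fingers close. It gives the time, the measured TCP pose, the force and the opening at its end, in the units of the state.
- r.get_obs(): the state, without advancing time (a new reading comes with each control period).
- r.grab_frame(name): name is "side" or "top" or "wrist"; returns a dict with "image" (384x512x3 uint8, red, green, blue), "camera_matrix" (3x3 intrinsics, pixels), "D" ([k1, k2, p1, p2, k3] as OpenCV has them; the pictures are not rectified), "cam_to_world" (4x4, takes a point from camera to world coordinates). Camera axes: x right, y down, z forward; pixel columns grow to the right and rows downward; lengths in m; the calibration is good to about 2 mm. A picture is of the moment at which its call begins. There is no depth.
- r.hand_in(): hands the job in, once; it reports no verdict.
Trained networks look in the newest picture that a camera, given by its name, has taken for a name from the list of things; names that differ only in an ending like _2 or _b are one class to them, and where a whole thing is asked for, a point or a joint stands for the part that bears it (a point fixed in the world has none). Each returns a list of dicts, best first, with "p" (0 to 1); they miss things now and then, are a little off and sometimes report something else, mostly with a low value. They report only what shows in the picture. A call takes as long as a camera call.
- r.recognise(camera, target): "rect" ([left, top, right, bottom] in pixels, round what is visible of it).
The state is a dict: "clock": time; "joints": joint angles; "qvel": joint speeds; "tau": joint torques, N m; "tcp_pos": TCP position; "orientation": TCP orientation; "contact_force": force on the tool from outside, world axes, zero at the start; "moment": the same for the moment, N m; "grip_width": finger opening in m.
Only numpy, scipy, OpenCV 4.12 (cv2) and the standard library are available. Lean on these libraries where they do the work, as an engineer would, in place of code of your own. Each camera call takes 0.05 s, during which the arm holds its last target.

### The job

Lock the bonding clamp so that the glued lens is held while it sets: push the raised hold-down bar gently down until it lies level, its sprung rubber pad pressed on the lens. Then take the loose hairpin spring clip by its grip and slide it flat along the top of the bar, mouth first, onto the clamp's headed post until it has snapped past and sits fully home between the bar and the post's head. Feel for the snap and the stop, do not force the clip or lean on the lens, and leave the other things on the bench where they are.

Things in the scene. Friction and masses are not known exactly. Their poses are not given: they have to be found in the camera images.
- fixture: Grey clamp screwed to the bench. Origin: underside, midway under the nest; z up, x from the post end to the hinge. Plate 12 thick, 136 wide, with a 60 wide tongue to x=-166. Headed post at y=0: shank 16 dia, head 21 dia, head's underside 83.5 high, top 93. It is bolted in a slot, anywhere from x=-98 to -78; where is not reported, feel for it.
- hold_bar (a joint): Angle of the hold-down bar, rad: 0 = level (wanted), positive = free end raised; its sprung pad meets the lens at 0.02. Hinge along the fixture's y at x=88, z=70; friction holds the bar where it is left. Push down on top at about x=-38: 1 to 3 N swings it, about 6 N brings it level, harder only squeezes the pad (4 mm travel). Bar 40 wide, 10 thick, top 75 high when level; pad screw on top at x=0, 12 high.
- bar_fork (a point): Point on the bar's top face, 176 mm from the hinge axis, midway between the prongs of its forked free end (gap 23 wide, outside 46 wide, prongs reach 38 mm beyond this point). With the bar level it lies at x=-88, y=0, z=75 of the fixture and the prongs stand either side of the post; 8.5 mm are free between bar and post head. Held 1 to 2 mm clear of the bar the 6 mm clip goes on freely; pressed on the bar it drags and sticks.
- clip: Steel hairpin clip, black grip, lying flat on the bench. Origin: underside of the grip; x to the mouth, z up. Grip x -18 to 10, 18 wide, 13 high, flat sides: grasp across y at x=-4, fingertips 3 mm above its underside, about 60 N. In front a yoke 30 wide, 7.5 high, and a nose to x=27 that meets the post when home. Legs of 6 mm wire, flush with the underside. Ring behind to x=-37.
- clip_bay (a point): Centre of the bay between the clip's legs, 36 mm ahead of its origin, 3 above its underside; the post's axis stands here when home. 8.5 mm nearer the mouth the legs pinch to an 11 mm gap (bulge). Pushing on: the bulge touches the post 16 mm before home, takes 3 to 10 N, lets go with a snap, then slides free until the nose stops it 17 mm after first touch, stiffly.
- tip_l (a point): Tip of the clip's left leg (+y side), 60 mm ahead of the clip's origin, 15.2 to the side with the legs at rest. The legs are sprung; inside, the mouth is 24 wide.
- tip_r (a point): Tip of the clip's right leg (-y side), mirror image of the left; the tips are 30 mm apart at rest, about 37 with the bulge on the post.
- stud: Round road stud, 128 dia, 47 high, with a freshly glued clear lens on top, standing in the clamp's nest (lens top 59 mm above the bench). Origin: centre of its underside.
- dust_brush: Flat dusting brush with wooden handle, 24x168x10, lying on the bench. Leave alone.
- thread_lock: Red dosing bottle, 33 dia, 88 high, standing on the bench. Leave alone.
- silicone_oil: White dosing bottle with orange nozzle, 38 dia, 105 high, standing on the bench. Leave alone.

How it is judged:
On the way, in this order (a step that is already met when the one before it is completed fails the run):
1. the bar is down, its pad on the lens (value of joint hold_bar below 0.01 rad), for 0.2 s.
2. the clip's legs are spread wide by the post, above the bar (distance between tip_l and tip_r above 0.035 m and x of clip_bay in the frame of fixture between -0.125 and -0.076 m and y of clip_bay in the frame of fixture between -0.004 and 0.004 m and z of clip_bay in the frame of fixture between 0.074 and 0.084 m).
3. the legs have closed again: the clip has snapped onto the post above the bar (x of clip_bay in the frame of fixture between -0.1 and -0.076 m and y of clip_bay in the frame of fixture between -0.004 and 0.004 m and z of clip_bay in the frame of fixture between 0.074 and 0.084 m and distance between tip_l and tip_r below 0.0314 m), for 0.2 s.
At the end, for the whole second after the job is handed in: The bar is down (less than 0.01 rad above level); the clip is on the post between bar and head: its bay is where the post stands, its legs have closed again behind it (tips within 1 mm of their distance at rest), it lies flat and still; the stud is still in its nest (all of step 3 and value of joint hold_bar below 0.01 rad and angle between clip's own z axis and vertical below 0.2 rad and linear speed of clip below 0.02 m/s and distance of stud from where it was at the start of the episode below 0.006 m); the robot touches nothing.
It fails at once if the clip is forced against the clamp or its post (over 24 N) (contact force between clip and fixture above 24 N).
It fails at once if the lens is leaned on (over 25 N between bar and stud) (contact force between hold_bar and stud above 25 N).
It fails at once if a bystander is pushed away or knocked over (distance of any of dust_brush, thread_lock, silicone_oil from where it was at the start of the episode above 0.03 m or angle between any of thread_lock, silicone_oil's own z axis and vertical above 0.6 rad).
It also fails if it takes over 48 s, if anything falls off the work surface, if the arm or the gripper's body presses on something with over 40 N, if the wrist force passes 120 N, or if a joint passes its speed limit or range.

## Working session

There is one attempt and no reset: what is moved stays moved. The work goes in short steps, Python scripts to look and compute and a tool call to move; the robot and the scene stay as the last step left them, time stands still between calls to the robot, and variables do not carry over. Pictures are saved under pics/ and viewed, and the job is handed in when it is done.

Besides the shell and the picture viewer there is one more tool, called by a JSON object that holds its "name" and its "arguments". send_rows: Moves the arm, as the interface text tells. Its arguments: {"type":"object","properties":{"plan":{"type":"array","items":{"type":"array","items":{"type":"number"}}},"force":{"type":"number"}},"required":["plan"]}

```bash
ls; mkdir -p pics; cat > h.py <<'E'
from bench import r
import cv2, numpy as np
from scipy.spatial.transform import Rotation as R
def ray(f,px):
    K=np.array(f["camera_matrix"]);D=np.array(f["D"]);T=np.array(f["cam_to_world"])
    p=cv2.undistortPoints(np.array([[px]],float),K,D)[0,0]
    d=T[:3,:3]@np.array([p[0],p[1],1]);return T[:3,3],d/np.linalg.norm(d)
def onz(f,px,z):
    o,d=ray(f,px);return o+d*(z-o[2])/d[2]
def proj(f,P):
    T=np.linalg.inv(np.array(f["cam_to_world"]));rv=cv2.Rodrigues(T[:3,:3])[0]
    return cv2.projectPoints(np.array(P,float).reshape(-1,3),rv,T[:3,3],np.array(f["camera_matrix"]),np.array(f["D"]))[0][:,0]
def save(f,n,box=None,s=1):
    im=f["image"][:,:,::-1]
    if box: im=im[box[1]:box[3],box[0]:box[2]]
    cv2.imwrite("pics/"+n,cv2.resize(im,None,fx=s,fy=s,interpolation=cv2.INTER_CUBIC))
E
python3 - <<'E'
from h import *
import pickle
o=r.get_obs();print(o,r.tip_extent)
F={}
for c in ["side","top","wrist"]:
    F[c]=r.grab_frame(c);save(F[c],c+"0.png",s=1.5)
    print(c,np.round(F[c]["cam_to_world"],3).tolist())
    for t in ["fixture","hold_bar","clip","stud","dust_brush","thread_lock","silicone_oil"]:
        print(t,[(d["rect"],round(d["p"],2)) for d in r.recognise(c,t)][:2])
pickle.dump(F,open("f0.pkl","wb"))
E
```

```text
pics
{'clock': 0.0, 'joints': array([-1.34608538,  0.47781674,  0.02235996,  1.55645536, -0.011518  ,
        1.10926387, -0.08310401]), 'qvel': array([ 0.00070304,  0.00051968, -0.00067726, -0.00046758, -0.00039142,
       -0.00085232, -0.00064185]), 'tau': array([-1.00338426e-06, -5.96441317e+01,  1.60757158e+00, -2.81188685e+01,
        1.23377703e-02,  9.19958402e-03, -9.65452891e-07]), 'tcp_pos': array([0.22035944, 0.63742669, 0.24431326]), 'orientation': array([-1.34965242, -0.95962906,  0.96194722]), 'contact_force': array([ 0.10341037, -0.05924183,  0.00367182]), 'moment': array([ 0.04825988, -0.02833637,  0.04772564]), 'grip_width': 0.08558218542789729} 0.014
side [[0.884, -0.172, 0.435, 0.038], [-0.467, -0.294, 0.834, -1.056], [-0.016, -0.94, -0.341, 0.514], [0.0, 0.0, 0.0, 1.0]]
fixture [([225.8, 167.3, 297.4, 221.0], 0.69)]
hold_bar [([241.3, 162.3, 291.4, 193.5], 0.78), ([235.9, 244.3, 262.7, 256.3], 0.37)]
clip [([235.6, 250.4, 254.2, 256.8], 0.72)]
stud []
dust_brush [([175.3, 196.1, 210.1, 205.9], 0.43)]
thread_lock [([284.6, 254.7, 298.4, 285.0], 0.86)]
silicone_oil [([183.4, 169.5, 197.1, 189.3], 0.6)]
top [[-0.017, -0.995, 0.1, 0.439], [-1.0, 0.017, -0.009, -0.012], [0.007, -0.101, -0.995, 1.271], [0.0, 0.0, 0.0, 1.0]]
fixture [([226.5, 124.3, 278.2, 214.2], 0.64)]
hold_bar [([237.1, 127.5, 267.8, 188.9], 0.93)]
clip [([325.2, 220.3, 335.3, 239.8], 0.5)]
stud [([233.8, 143.3, 273.5, 181.3], 0.96)]
dust_brush [([170.5, 210.6, 173.8, 259.2], 0.77)]
thread_lock [([383.0, 213.4, 397.7, 226.5], 0.62)]
silicone_oil [([112.2, 219.0, 131.8, 229.2], 0.75)]
wrist [[0.326, 0.894, 0.307, 0.142], [0.945, -0.308, -0.107, 0.665], [-0.002, 0.325, -0.946, 0.375], [0.0, 0.0, 0.0, 1.0]]
fixture [([88.8, 362.8, 104.0, 378.4], 0.38)]
hold_bar []
clip []
stud []
dust_brush [([86.2, 359.2, 101.5, 379.3], 0.63)]
thread_lock []
silicone_oil []
```

View pics/top0.png

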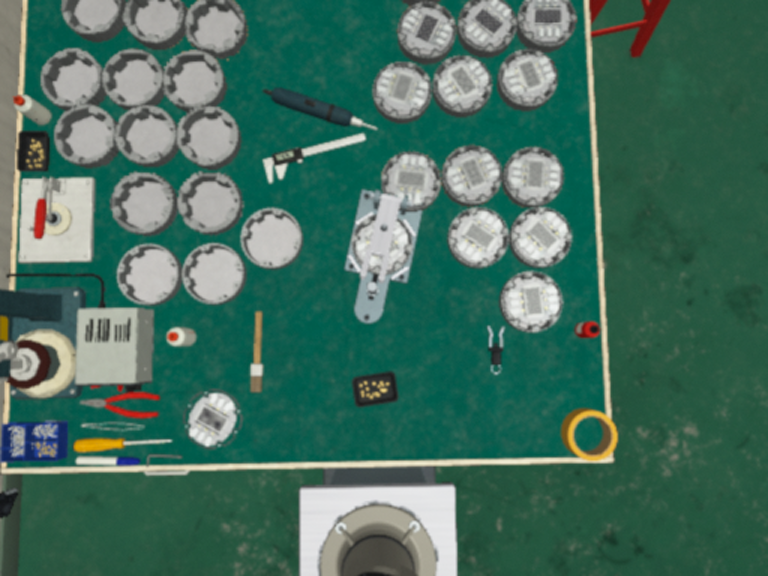

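View pics/side0.png

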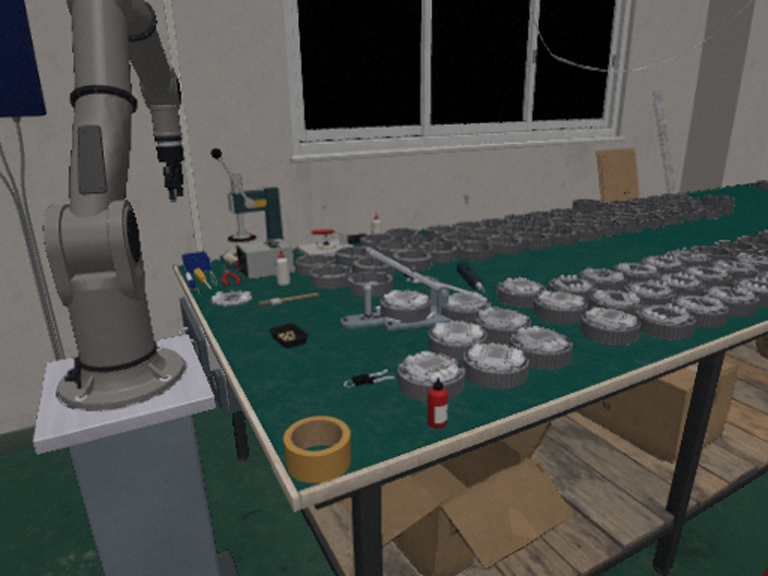

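```bash
python3 - <<'E'
from h import *
import pickle
F=pickle.load(open("f0.pkl","rb"))
save(F["top"],"top0z.png",(200,110,350,250),5)
save(F["side"],"side0z.png",(210,150,320,270),5)
o=r.get_obs();print(R.from_rotvec(o["orientation"]).as_matrix().round(3))
E
```

```text
[[ 0.327 -0.    -0.945]
 [ 0.945 -0.     0.327]
 [-0.    -1.     0.   ]]
```

View pics/top0z.png

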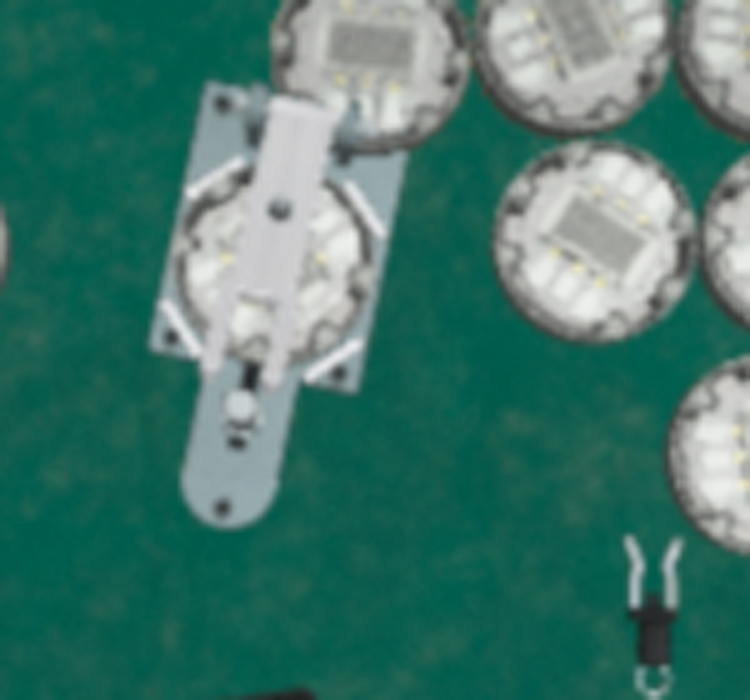

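View pics/side0z.png

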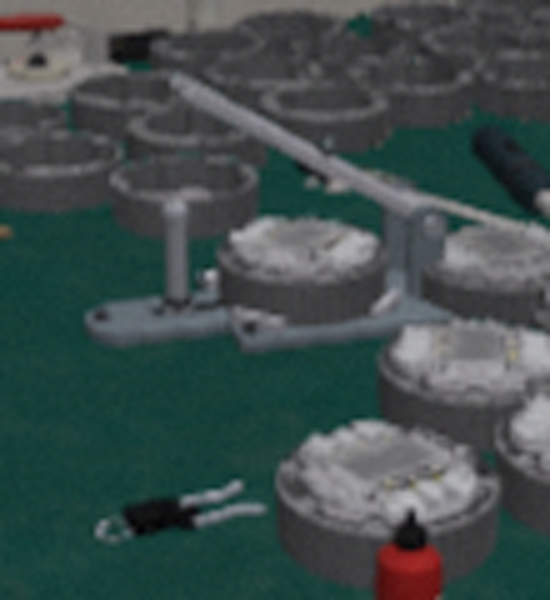

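```bash
python3 - <<'E'
from h import *
import pickle
F=pickle.load(open("f0.pkl","rb"));f=F["top"]
z=lambda u,v:(u/5+200-0.4,v/5+110-0.4)
for n,p,h in [("TL",(207,85),.012),("BL",(150,348),.012),("BR",(357,392),.012),("R",(409,150),.012),("tongue",(228,528),.012),("post",(241,403),.093),("tipL",(630,540),.003),("tipR",(679,542),.003),("grip top",(654,607),.01),("grip bot",(653,668),.01),("ring",(653,688),.003),("prongL",(210,375),.13),("barhinge",(303,100),.075)]:
    print(n,onz(f,z(*p),h).round(4))
for n,p,h in [("post",(175,200),.093),("ring",(105,530),.003),("tipA",(240,484),.003),("tipB",(265,509),.003)]:
    q=(p[0]/5+210-.4,p[1]/5+150-.4);print("side",n,onz(F["side"],q,h).round(4))
for n,c in [("thread_lock",[383.0, 213.4, 397.7, 226.5]),("silicone",[112.2, 219.0, 131.8, 229.2])]:
    print(n,onz(f,((c[0]+c[2])/2,(c[1]+c[3])/2),.04))
E
```

```text
TL [0.7676 0.0247 0.012 ]
BL [0.5986 0.063  0.012 ]
BR [ 0.5685 -0.0672  0.012 ]
R [ 0.7232 -0.1036  0.012 ]
tongue [0.4843 0.0154 0.012 ]
post [0.5548 0.0049 0.093 ]
tipL [ 0.4727 -0.2379  0.003 ]
tipR [ 0.4709 -0.2688  0.003 ]
grip top [ 0.4305 -0.2502  0.01  ]
grip bot [ 0.3927 -0.2482  0.01  ]
ring [ 0.38   -0.2491  0.003 ]
prongL [0.5676 0.0219 0.13  ]
barhinge [ 0.741  -0.0353  0.075 ]
side post [0.5578 0.0138 0.093 ]
side ring [ 0.3806 -0.2471  0.003 ]
side tipA [ 0.4742 -0.2376  0.003 ]
side tipB [ 0.4726 -0.2713  0.003 ]
thread_lock [ 0.4611687  -0.42955565  0.04      ]
silicone [0.46264656 0.39030428 0.04      ]
```

{"name": "send_rows", "arguments": {"plan": [[0,-5,0,-6.2,0],[0,-5,0,0,0],[-3.9,0,-3.4,0,0],[-3.9,0,-3.4,0,0],[-3.9,0,-3.4,0,0],[-3.9,0,-3.4,0,0],[-3.9,0,-3.4,0,0],[-3.9,0,-3.4,0,0],[-3.9,0,-3.4,0,0],[-3.9,0,-3.4,0,0],[-3.9,0,-3.4,0,0],[-3.9,0,-3.4,0,0]], "force": 40}}

```text
clock: 2.7
tcp_pos: [0.4657, 0.1804, 0.3456]
orientation: [-1.307, -1.043, 1.041]
contact_force: [1.2, 0.3, -0.2]
grip_width: 0.0004
```

{"name": "send_rows", "arguments": {"plan": [[-3.9,0,-3.4,0,0],[-3.9,0,-3.4,0,0],[-3.9,0,-3.4,0,0],[-3.9,0,-3.4,0,0],[0,0,0,0,0],[0,0,0,0,0]]}}

```text
clock: 3.45
tcp_pos: [0.5627, 0.0003, 0.3451]
orientation: [-1.306, -1.042, 1.042]
contact_force: [-0.2, 1.2, -0.1]
grip_width: -0.0005
```

```bash
python3 - <<'E'
from h import *
import pickle
o=r.get_obs();print(o["tcp_pos"],R.from_rotvec(o["orientation"]).as_matrix().round(3),o["contact_force"],o["grip_width"],o["clock"])
f=r.grab_frame("wrist");save(f,"w1.png",s=1.5);pickle.dump(f,open("w1.pkl","wb"))
for t in ["fixture","hold_bar","clip","stud","bar_fork"]:
    print(t,[(d["rect"],round(d["p"],2)) for d in r.recognise("wrist",t)][:2])
E
```

```text
[5.62723734e-01 2.95656822e-04 3.45126510e-01] [[ 0.223 -0.    -0.975]
 [ 0.975  0.001  0.223]
 [ 0.    -1.     0.001]] [-0.23552094  1.22498044 -0.12449241] -0.0005103882399436046 3.45
fixture [([211.5, 98.3, 293.3, 259.5], 0.73)]
hold_bar []
clip [([64.6, 70.1, 102.4, 132.6], 0.75)]
stud [([214.1, 163.3, 290.9, 237.9], 0.98), ([85.8, 102.4, 99.5, 129.3], 0.45)]
bar_fork [([229.8, 173.1, 274.0, 242.5], 0.9), ([85.4, 102.0, 97.7, 130.9], 0.31)]
```

View pics/w1.png

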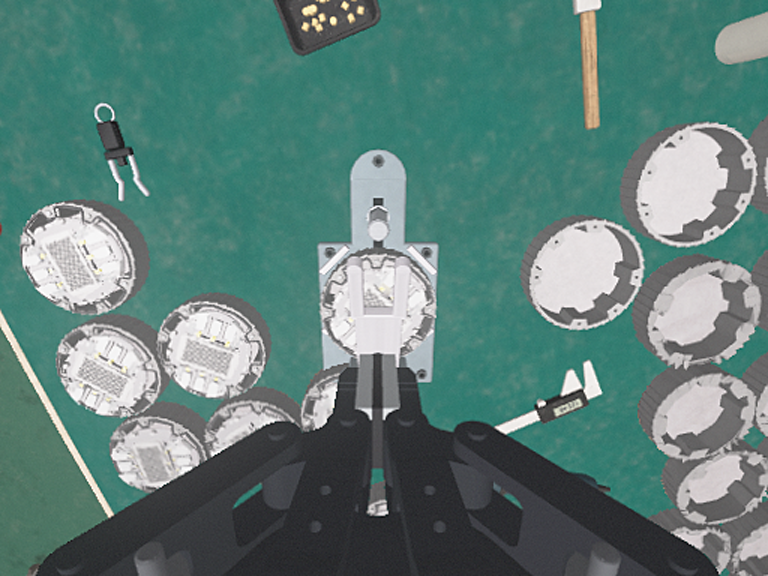

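```bash
python3 - <<'E'
from h import *
import pickle
f=pickle.load(open("w1.pkl","rb"))
save(f,"w1a.png",(200,90,310,260),3.5)
save(f,"w1b.png",(50,60,110,140),7)
E
```

```text
(no output)
```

View pics/w1a.png

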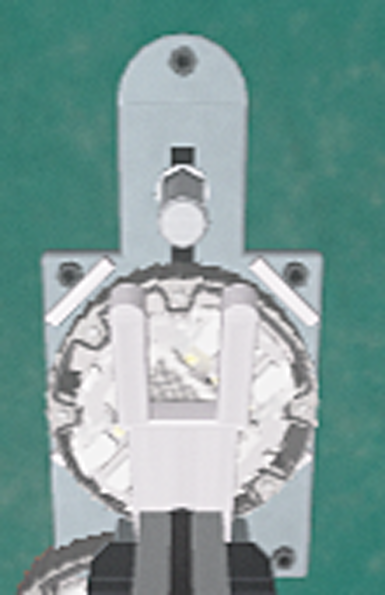

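View pics/w1b.png

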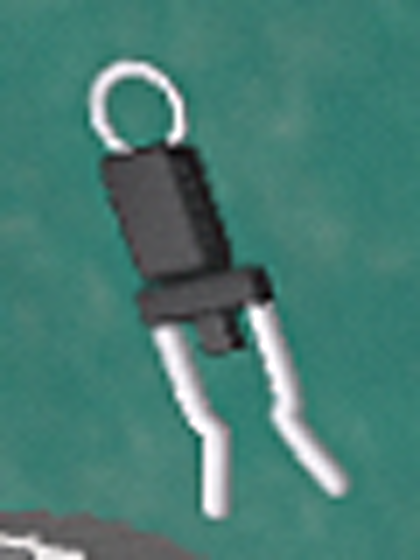

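```bash
python3 - <<'E'
from h import *
import pickle
f=pickle.load(open("w1.pkl","rb"))
c=lambda u,v,s,x0,y0:((u+.5)/s-.5+x0,(v+.5)/s-.5+y0)
P={}
for n,p,h in [("tongue",(183,34),.012),("cornA",(42,253),.012),("cornB",(322,253),.012),("cornC",(307,578),.012),("hole",(183,60),.012),("post",(183,222),.093),("prongA",(127,290),0.19),("prongB",(240,290),.19),("forkA",(147,418),.16),("forkB",(215,418),.16)]:
    P[n]=onz(f,c(*p,3.5,200,90),h);print(n,P[n].round(4))
for n,p,h in [("ring",(128,62),.003),("tipl",(340,495),.003),("tipr",(214,517),.003),("gripTL",(104,155),.013),("gripTR",(180,148),.013),("gripBL",(145,272),.013),("yokeL",(140,300),.0075),("yokeR",(270,280),.0075)]:
    P[n]=onz(f,c(*p,7,50,60),h);print(n,P[n].round(4))
y=P["cornA"]-P["cornB"];print("yaw from corners",np.degrees(np.arctan2(-y[1],-y[0]))+90, np.linalg.norm(y))
E
```

```text
tongue [0.4865 0.0181 0.012 ]
cornA [ 0.5689 -0.0696  0.012 ]
cornB [0.5985 0.0609 0.012 ]
cornC [0.772  0.0218 0.012 ]
hole [0.4974 0.0156 0.012 ]
post [0.5539 0.0028 0.093 ]
prongA [ 0.5518 -0.014   0.19  ]
prongB [0.5592 0.0188 0.19  ]
forkA [ 0.6048 -0.0215  0.16  ]
forkB [0.61   0.0013 0.16  ]
ring [ 0.3758 -0.252   0.003 ]
tipl [ 0.4765 -0.2415  0.003 ]
tipr [ 0.4744 -0.2733  0.003 ]
gripTL [ 0.3946 -0.2594  0.013 ]
gripTR [ 0.3973 -0.242   0.013 ]
gripBL [ 0.4199 -0.2605  0.013 ]
yokeL [ 0.4246 -0.2675  0.0075]
yokeR [ 0.4276 -0.2362  0.0075]
yaw from corners 167.2162197265466 0.1338352928245763
```

{"name": "send_rows", "arguments": {"plan": [[0,3,-5,0,0],[0,6,0,0,0],[0,6,0,0,0],[0,1,0,0,0],[0,0.5,0,0,0],[0,0.5,0,0,0],[0,0.5,0,0,0],[0,0.5,0,0,0]]}}

```text
clock: 4.75
tcp_pos: [0.6119, -0.0112, 0.1661]
orientation: [-1.307, -1.043, 1.041]
contact_force: [-3.4, 0.1, 3.7]
grip_width: -0.0001
```

{"name": "send_rows", "arguments": {"plan": [[0,0.5,0,0,0],[0,0.5,0,0,0],[0,0.5,0,0,0],[0,0.5,0,0,0],[0,0.5,0,0,0],[0,0.5,0,0,0],[0,0.5,0,0,0],[0,0.5,0,0,0]]}}

```text
clock: 5.75
tcp_pos: [0.6116, -0.0114, 0.1249]
orientation: [-1.307, -1.042, 1.042]
contact_force: [0.1, 0.6, 2.4]
grip_width: -0.0001
```

```bash
python3 - <<'E'
from h import *
f=r.grab_frame("side");save(f,"s2.png",(190,130,350,250),5);print(r.get_obs()["tcp_pos"],r.get_obs()["contact_force"])
E
```

```text
[ 0.61136525 -0.01138968  0.12428325] [ 1.74998759 -0.11430879  1.12206258]
```

View pics/s2.png

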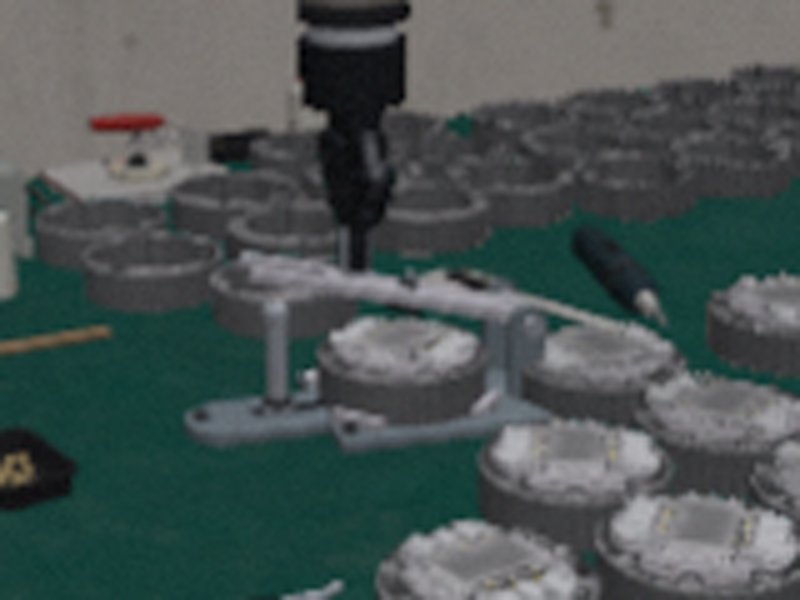

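The side view shows the fingertip on the bar mid-span (about 355,265), with the bar coming down and the fork still above the post.

{"name": "send_rows", "arguments": {"plan": [[0,0.5,0,0,0],[0,0.5,0,0,0],[0,0.5,0,0,0],[0,0.5,0,0,0],[0,0.5,0,0,0],[0,0,0,0,0]]}}

```text
clock: 6.55
tcp_pos: [0.6116, -0.0115, 0.0998]
orientation: [-1.307, -1.042, 1.043]
contact_force: [0.2, 0.6, 0.4]
grip_width: -0.0003
```

{"name": "send_rows", "arguments": {"plan": [[0,0.3,0,0,0],[0,0.2,0,0,0],[0,0,0,0,0]]}}

```text
clock: 6.92
tcp_pos: [0.6117, -0.0115, 0.0951]
orientation: [-1.307, -1.042, 1.042]
contact_force: [-0.5, -1.0, 0.0]
grip_width: 0.0001
```

{"name": "send_rows", "arguments": {"plan": [[0,0.1,0,0,0],[0,0,0,0,0]]}}

```text
clock: 7.18
tcp_pos: [0.6118, -0.0115, 0.0943]
orientation: [-1.307, -1.042, 1.042]
contact_force: [-0.9, 0.9, 0.2]
grip_width: 0.0002
```

{"name": "send_rows", "arguments": {"plan": [[0,0.2,0,0,0],[0,0,0,0,0]]}}

```text
clock: 7.42
tcp_pos: [0.6117, -0.0114, 0.0921]
orientation: [-1.307, -1.042, 1.042]
contact_force: [-0.3, 0.0, -0.1]
grip_width: -0.0004
```

{"name": "send_rows", "arguments": {"plan": [[0,0.1,0,0,0],[0,0,0,0,0]]}}

```text
clock: 7.68
tcp_pos: [0.6117, -0.0114, 0.0912]
orientation: [-1.307, -1.042, 1.042]
contact_force: [-0.7, -0.8, 0.9]
grip_width: -0.0004
```

{"name": "send_rows", "arguments": {"plan": [[0,0.1,0,0,0],[0,0,0,0,0]]}}

```text
clock: 7.92
tcp_pos: [0.6116, -0.0114, 0.0903]
orientation: [-1.307, -1.042, 1.042]
contact_force: [-1.3, -0.8, 2.5]
grip_width: 0.0001
```

{"name": "send_rows", "arguments": {"plan": [[0,0.1,0,0,0],[0,0,0,0,0]]}}

```text
clock: 8.18
tcp_pos: [0.6116, -0.0114, 0.0893]
orientation: [-1.307, -1.042, 1.042]
contact_force: [-2.1, 0.9, 4.3]
grip_width: -0.0
```

{"name": "send_rows", "arguments": {"plan": [[0,0.05,0,0,0],[0,0,0,0,0]]}}

```text
clock: 8.43
tcp_pos: [0.6115, -0.0114, 0.0889]
orientation: [-1.307, -1.042, 1.042]
contact_force: [-2.0, 0.4, 5.3]
grip_width: -0.0002
```

{"name": "send_rows", "arguments": {"plan": [[0,0.05,0,0,0],[0,0,0,0,0],[0,0,0,0,0]]}}

```text
clock: 8.8
tcp_pos: [0.6116, -0.0114, 0.0885]
orientation: [-1.307, -1.042, 1.042]
contact_force: [-4.0, -0.1, 6.6]
grip_width: 0.0004
```

{"name": "send_rows", "arguments": {"plan": [[0,0.04,0,0,0],[0,0,0,0,0]]}}

```text
clock: 9.05
tcp_pos: [0.6116, -0.0114, 0.0883]
orientation: [-1.307, -1.042, 1.042]
contact_force: [-3.6, -0.3, 7.1]
grip_width: -0.0001
```

{"name": "send_rows", "arguments": {"plan": [[0,-0.5,0,0,0],[0,-2,0,0,0],[0,-6,0,0,0],[0,-6,0,0,0],[-4.6,0,2.2,0,1],[-4.6,0,2.2,0,1],[-4.6,0,2.2,0,1],[-4.7,0,2.2,0,1],[-4.7,0,2.2,0,1],[-4.6,0,2.2,0,1],[0,0,0,-9.3,1],[0,0,0,0,1]]}}

```text
clock: 10.55
tcp_pos: [0.4211, -0.2537, 0.2339]
orientation: [-1.241, -1.163, 1.16]
contact_force: [-0.1, 0.3, 0.1]
grip_width: 0.0856
```

```bash
python3 - <<'E'
from h import *
import pickle
o=r.get_obs();print(o["tcp_pos"],R.from_rotvec(o["orientation"]).as_matrix().round(3),o["clock"])
f=r.grab_frame("wrist");save(f,"w3.png",s=1.5);pickle.dump(f,open("w3.pkl","wb"))
for t in ["clip","tip_l","clip_bay"]:
    print(t,[(d["rect"],round(d["p"],2)) for d in r.recognise("wrist",t)][:2])
f=r.grab_frame("side");save(f,"s3.png",(190,130,350,250),5);
E
```

```text
[ 0.42108526 -0.25370264  0.23392127] [[ 0.065  0.002 -0.998]
 [ 0.998 -0.     0.065]
 [ 0.    -1.    -0.002]] 10.55
clip [([239.4, 127.2, 268.3, 202.2], 0.76)]
tip_l [([243.7, 171.7, 248.8, 201.0], 0.64)]
clip_bay [([241.1, 131.1, 265.5, 199.6], 0.73)]
```

View pics/w3.png

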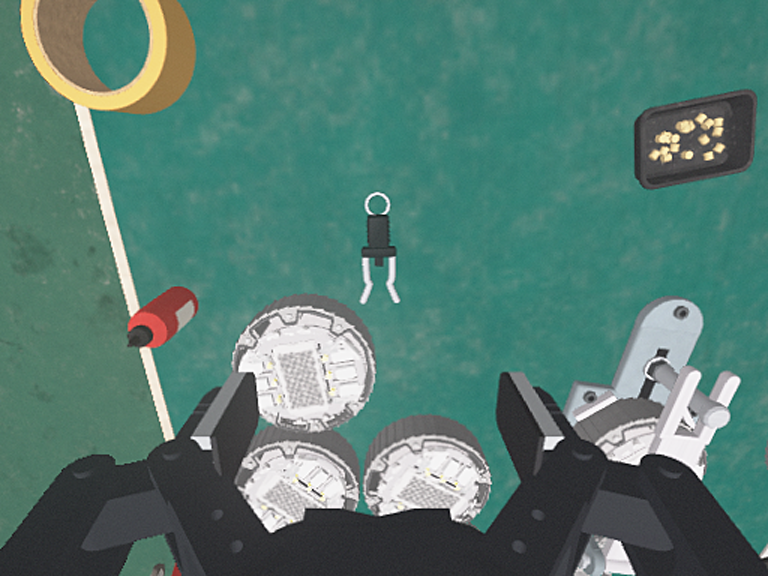

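View pics/s3.png

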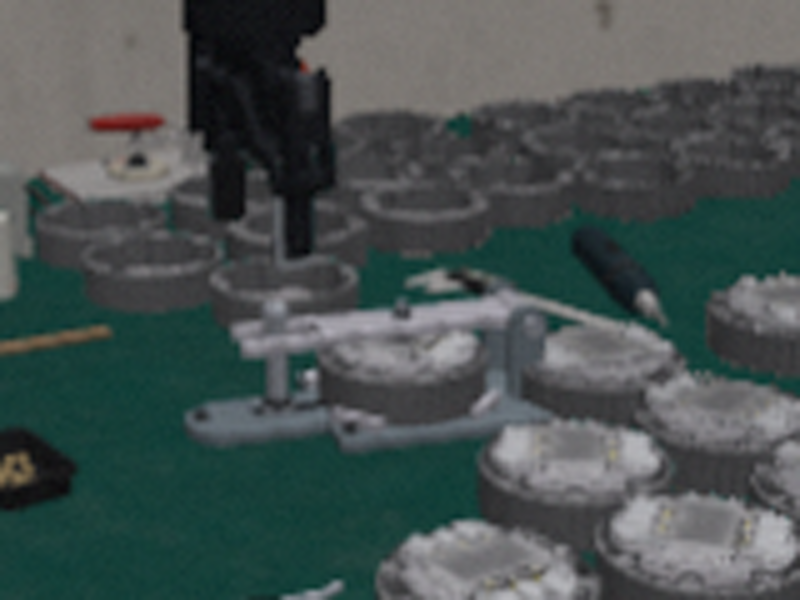

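```bash
python3 - <<'E'
from h import *
import pickle
f=pickle.load(open("w3.pkl","rb"))
save(f,"w3z.png",(225,115,285,215),6)
E
```

```text
(no output)
```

View pics/w3z.png

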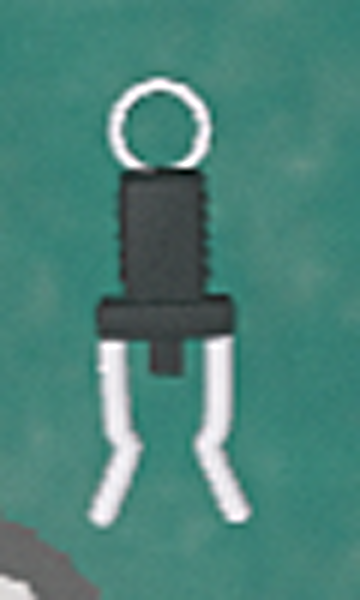

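```bash
python3 - <<'E'
from h import *
import pickle
f=pickle.load(open("w3.pkl","rb"))
c=lambda u,v:((u+.5)/6-.5+225,(v+.5)/6-.5+115)
Q={}
for n,p,h in [("ring",(160,79),.003),("ringc",(160,126),.003),("tipA",(99,520),.003),("tipB",(240,515),.003),("gTL",(122,170),.013),("gTR",(203,170),.013),("gBL",(122,297),.013),("gBR",(203,297),.013),("yL",(97,335),.004),("yR",(233,335),.004),("nose",(167,375),.004)]:
    Q[n]=onz(f,c(*p),h);print(n,Q[n].round(4))
m=(Q["tipA"]+Q["tipB"])/2;d=m-Q["ring"];print(np.degrees(np.arctan2(d[1],d[0])),np.linalg.norm(d));d=d/np.linalg.norm(d);print("origin",m-.06*d,Q["ring"]+.037*d)
o=r.get_obs();g=m-.064*d-o["tcp_pos"];M=R.from_rotvec(o["orientation"]).as_matrix();print("tool delta xz",M.T@g)
E
```

```text
ring [ 0.3763 -0.2515  0.003 ]
ringc [ 0.386  -0.2521  0.003 ]
tipA [ 0.4737 -0.2716  0.003 ]
tipB [ 0.4745 -0.2395  0.003 ]
gTL [ 0.3931 -0.2604  0.013 ]
gTR [ 0.3942 -0.2437  0.013 ]
gBL [ 0.4199 -0.2623  0.013 ]
gBR [ 0.421  -0.2452  0.013 ]
yL [ 0.4301 -0.2687  0.004 ]
yR [ 0.432 -0.239  0.004]
nose [ 0.4402 -0.254   0.004 ]
-2.3994137044979174 0.09791221141955653
origin [ 0.41413445 -0.25305883  0.003     ] [ 0.41322304 -0.25302064  0.003     ]
tool delta xz [-0.00110438  0.2300054   0.01142579]
```

{"name": "send_rows", "arguments": {"plan": [[-0.1,6,1.1,0,1],[0,6,0,0,0.6],[0,5,0,0,0.5],[0,2.5,0,0,0.5],[0,1.5,0,0,0.5],[0,0.7,0,0,0.5],[0,0,0,0,0.5],[0,0,0,0,0.5]], "force": 60}}

```text
clock: 11.8
tcp_pos: [0.4107, -0.2536, 0.0167]
orientation: [-1.24, -1.164, 1.163]
contact_force: [-0.2, 0.2, -0.4]
grip_width: 0.0427
```

```bash
python3 - <<'E'
from h import *
o=r.get_obs();print(o["tcp_pos"],o["contact_force"],o["grip_width"],o["clock"])
f=r.grab_frame("wrist");save(f,"w4.png",s=1.5)
E
```

```text
[ 0.41073787 -0.25363975  0.01674956] [-0.21885527  0.19703831 -0.37091702] 0.042650169153616045 11.8
```

View pics/w4.png

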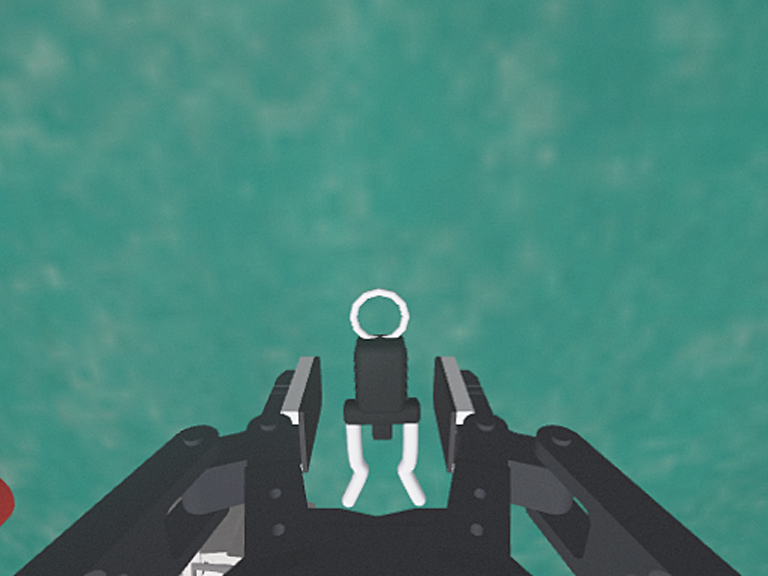

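The clip sits centred between the pads (grip at 382,370), so I'm closing.

{"name": "send_rows", "arguments": {"plan": [[0,0,0,0,0.2],[0,0,0,0,0],[0,0,0,0,0],[0,0,0,0,0],[0,0,0,0,0]], "force": 60}}

```text
clock: 12.48
tcp_pos: [0.4104, -0.2534, 0.0166]
orientation: [-1.239, -1.164, 1.163]
contact_force: [-1.2, 2.2, 8.0]
grip_width: 0.0162
```

{"name": "send_rows", "arguments": {"plan": [[0,-2,0,0,0],[0,-6,0,0,0],[0,-6,0,0,0],[0,0,0,0,0]]}}

```text
clock: 12.98
tcp_pos: [0.4126, -0.2547, 0.16]
orientation: [-1.246, -1.168, 1.16]
contact_force: [-0.1, 0.1, -1.4]
grip_width: 0.0163
```

```bash
python3 - <<'E'
from h import *
import pickle
o=r.get_obs();print(o["tcp_pos"],R.from_rotvec(o["orientation"]).as_matrix().round(3),o["contact_force"],o["grip_width"],o["clock"])
f=r.grab_frame("wrist");save(f,"w5.png",s=1.5);pickle.dump(f,open("w5.pkl","wb"))
f=r.grab_frame("side");save(f,"s5.png",(190,170,310,260),6);
E
```

```text
[ 0.41258364 -0.2547445   0.1600069 ] [[ 0.062  0.009 -0.998]
 [ 0.998 -0.002  0.062]
 [-0.002 -1.    -0.009]] [-0.07768562  0.13483823 -1.44783967] 0.016258639209681073 12.975
```

View pics/w5.png

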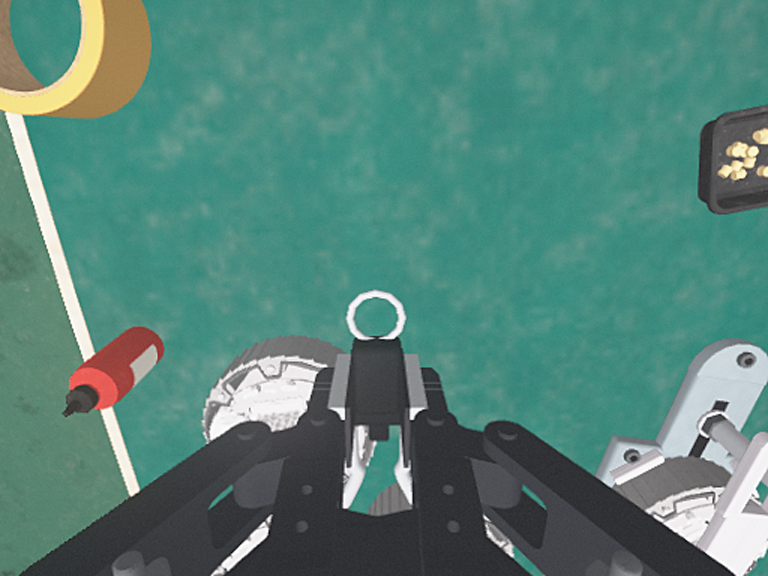

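View pics/s5.png

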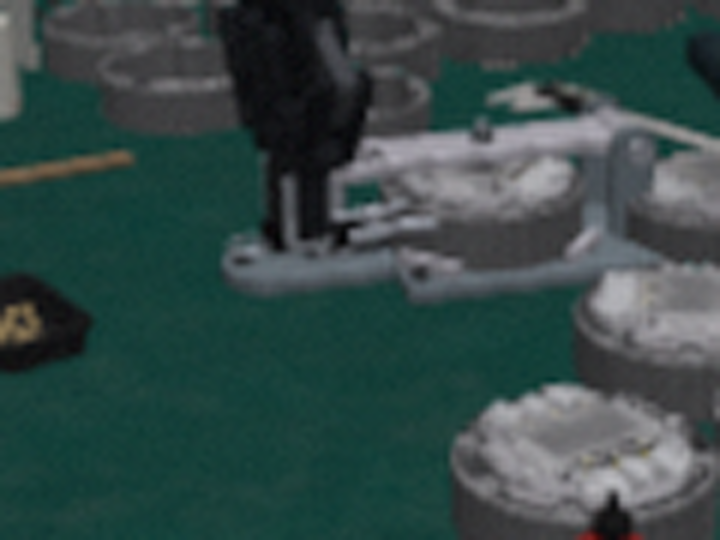

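{"name": "send_rows", "arguments": {"plan": [[0,0,0,9.2,0],[4,0,0,0,0],[4,0,0,0,0],[4,0,0,0,0],[4,0,0,0,0],[4,0,0,0,0],[4,0,0,0,0],[4,0,0,0,0],[0,0,0,0,0],[0,0,0,0,0]]}}

```text
clock: 14.32
tcp_pos: [0.4708, 0.019, 0.1547]
orientation: [-1.306, -1.041, 1.046]
contact_force: [-0.8, 1.0, -0.0]
grip_width: 0.0163
```

```bash
cat > st.py <<'E'
from h import *
o=r.get_obs();M=R.from_rotvec(o["orientation"]).as_matrix();p=o["tcp_pos"]
xf=np.array([.9752,-.2212]);yf=np.array([.2212,.9752]);d=p[:2]-np.array([.5539,.0028])
print("tcp",p.round(4),"toolx ang",np.degrees(np.arctan2(M[1,0],M[0,0])).round(2),"tilt",M[:,1].round(4),"| rel post: along",round(d@xf*1e3,2),"lat",round(d@yf*1e3,2),"clock",o["clock"])
F=o["contact_force"];print("F along",round(F[:2]@xf,2),"lat",round(F[:2]@yf,2),"z",round(F[2],2),"M",o["moment"].round(2),"w",o["grip_width"])
E
python3 - <<'E'
import st
from h import *
import pickle
f=r.grab_frame("side");save(f,"s6.png",(190,130,310,230),6);pickle.dump(f,open("s6.pkl","wb"))
f=r.grab_frame("top");save(f,"t6.png",(200,120,320,260),5);pickle.dump(f,open("t6.pkl","wb"))
E
```

```text
tcp [0.4708 0.019  0.1547] toolx ang 77.22 tilt [-0.0028 -0.0012 -1.    ] | rel post: along -84.63 lat -2.6 clock 14.325
F along -1.01 lat 0.78 z -0.04 M [-0.02  0.01  0.02] w 0.01631310422115258
```

View pics/s6.png

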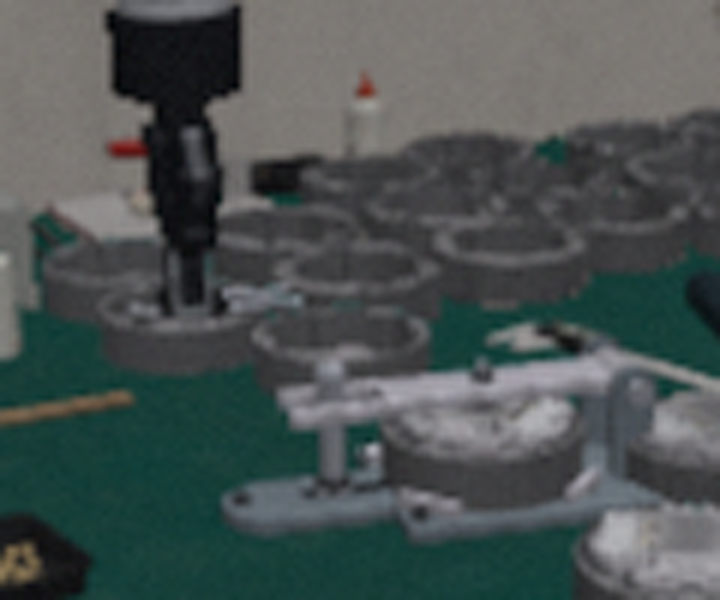

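View pics/t6.png

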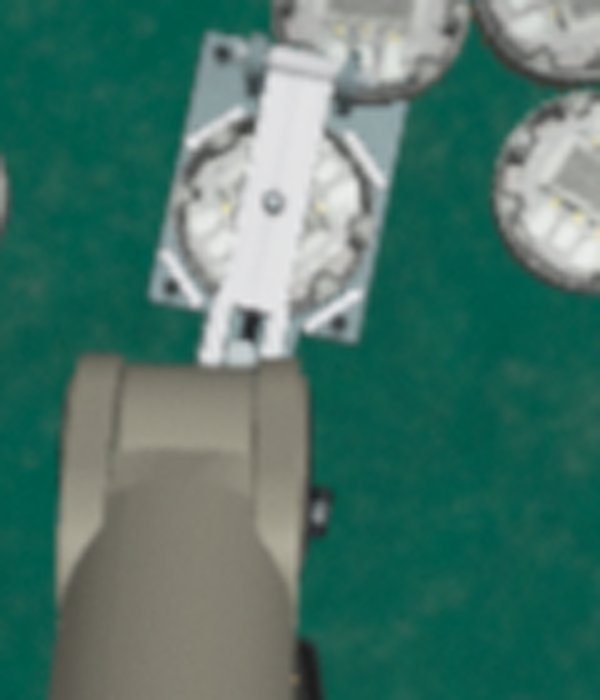

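{"name": "send_rows", "arguments": {"plan": [[0.26,0,1.5,0,0],[0,3.0,0,0,0],[0,2.0,0,0,0],[0,1.0,0,0,0],[0,0.1,0,0,0],[0,0,0,0,0],[0,0,0,0,0]]}}

```text
clock: 15.3
tcp_pos: [0.4583, 0.0256, 0.0955]
orientation: [-1.307, -1.045, 1.042]
contact_force: [-0.1, 0.2, 0.3]
grip_width: 0.0162
```

```bash
python3 - <<'E'
import st
from h import *
import pickle
f=r.grab_frame("side");save(f,"s7.png",(215,170,295,220),9);pickle.dump(f,open("s7.pkl","wb"))
f=r.grab_frame("wrist");save(f,"w7.png",s=1.5)
E
```

```text
tcp [0.4583 0.0256 0.0955] toolx ang 77.23 tilt [ 1.2e-03  5.0e-04 -1.0e+00] | rel post: along -98.24 lat 1.11 clock 15.3
F along -0.16 lat 0.16 z 0.25 M [-0.02  0.01 -0.01] w 0.01623438374889349
```

View pics/s7.png

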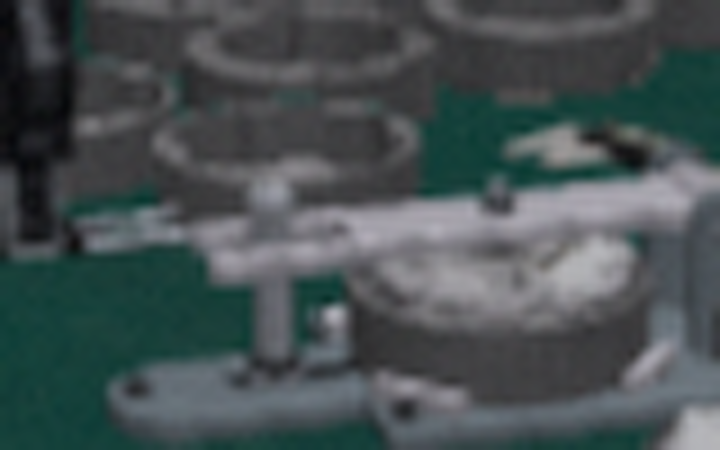

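View pics/w7.png

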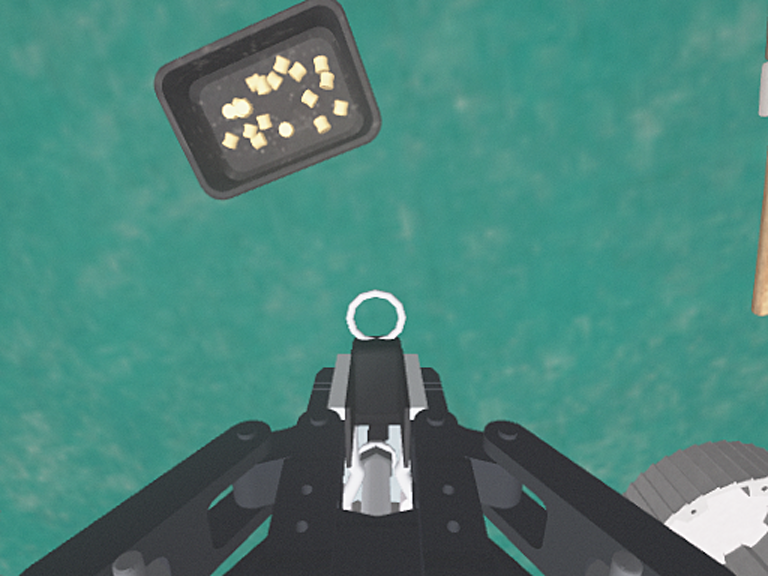

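```bash
python3 - <<'E'
from h import *
f=r.grab_frame("wrist");save(f,"w7z.png",(205,185,300,350),6.3*.55)
im=f["image"][:,:,::-1][270:350,215:290]
cv2.imwrite("pics/w7y.png",cv2.resize(im,None,fx=7,fy=7,interpolation=cv2.INTER_CUBIC))
o=r.get_obs();p=o["tcp_pos"];M=R.from_rotvec(o["orientation"]).as_matrix()
# project tool-plane points
for a,h in [(36,.079),(60,.079),(98,.093),(98,.05),(98,.02)]:
    w=p-M[:,2]*a*1e-3; w[2]=h; print(a,h,proj(f,w).round(1))
for lat in (-15,15):
    w=p-M[:,2]*.0635+M[:,0]*lat*1e-3;w[2]=.079;print(lat,proj(f,w).round(1))
for d in r.recognise("wrist","fixture")[:2]:print(d)
E
```

```text
36 0.079 [[251.6 296.4]]
60 0.079 [[251.5 326.2]]
98 0.093 [[251.4 387.1]]
98 0.05 [[251.5 335.4]]
98 0.02 [[251.5 308.9]]
-15 [[228.9 330.3]]
15 [[274.2 330.4]]
{'rect': [228.7, 284.4, 275.2, 345.7], 'p': 0.62}
```

View pics/w7y.png

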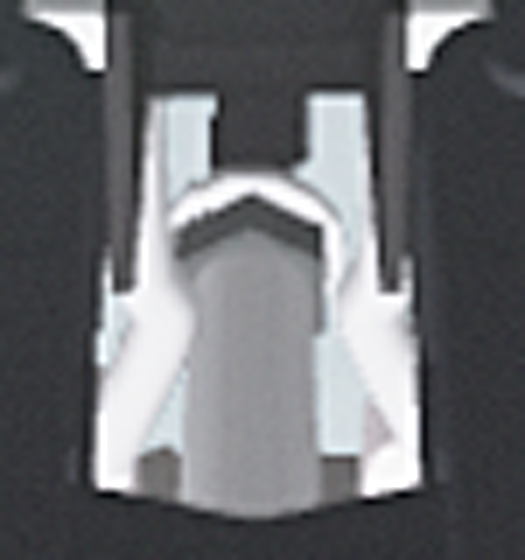

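{"name": "send_rows", "arguments": {"plan": [[-0.1,0.2,0,0,0],[0,0,0,0,0],[0,0,0,0,0]]}}

```text
clock: 15.88
tcp_pos: [0.4576, 0.0245, 0.0928]
orientation: [-1.306, -1.043, 1.044]
contact_force: [0.4, 0.2, -0.9]
grip_width: 0.0163
```

```bash
python3 - <<'E'
import st
from h import *
f=r.grab_frame("side");save(f,"s8.png",(225,180,265,210),18)
o=r.get_obs();p=o["tcp_pos"];M=R.from_rotvec(o["orientation"]).as_matrix()
for lat in (-15,15):
  for h in (.0763,.0793,.0823):
    w=p-M[:,2]*.0635+M[:,0]*lat*1e-3;w[2]=h;q=proj(f,w)[0];print(lat,h,((q+.5-[225,180])*18).round(0))
# prong end corners z=.075, x=-126 => along -29 from post; y=+-23,+-11.5
P=np.array([.5539,.0028]);xf=np.array([.9752,-.2212]);yf=np.array([.2212,.9752])
for y in (-23,-11.5,11.5,23):
    for h in (.075,.065):
        w=P+xf*(-.029)+yf*y*1e-3;q=proj(f,[w[0],w[1],h])[0];print("prong",y,h,((q+.5-[225,180])*18).round(0))
E
```

```text
tcp [0.4576 0.0245 0.0928] toolx ang 77.23 tilt [-2.e-04 -0.e+00 -1.e+00] | rel post: along -98.69 lat -0.11 clock 15.875
F along 0.34 lat 0.28 z -0.87 M [-0.04  0.01  0.03] w 0.016265201849913244
-15 0.0763 [216. 323.]
-15 0.0793 [216. 309.]
-15 0.0823 [215. 295.]
15 0.0763 [185. 273.]
15 0.0793 [184. 259.]
15 0.0823 [184. 245.]
prong -23 0.075 [256. 340.]
prong -23 0.065 [257. 387.]
prong -11.5 0.075 [243. 320.]
prong -11.5 0.065 [245. 367.]
prong 11.5 0.075 [218. 281.]
prong 11.5 0.065 [220. 327.]
prong 23 0.075 [206. 262.]
prong 23 0.065 [208. 308.]
```

View pics/s8.png

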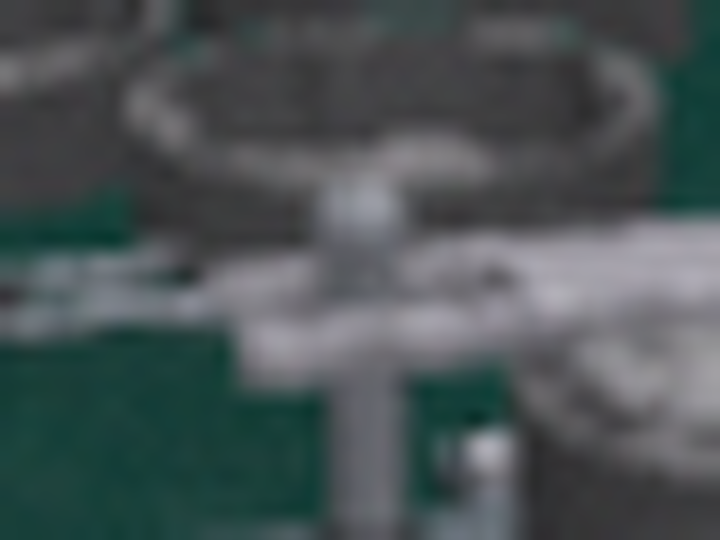

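{"name": "send_rows", "arguments": {"plan": [[0,0,-0.6,0,0],[0,0,-0.6,0,0],[0,0,-0.6,0,0],[0,0,-0.6,0,0],[0,0,-0.5,0,0],[0,0,-0.5,0,0],[0,0,0,0,0],[0,0,0,0,0]]}}

```text
clock: 16.92
tcp_pos: [0.4906, 0.017, 0.0928]
orientation: [-1.306, -1.043, 1.044]
contact_force: [0.1, -0.5, -1.3]
grip_width: 0.0162
```

```bash
python3 - <<'E'
import st
from h import *
f=r.grab_frame("side");save(f,"s9.png",(215,170,295,220),9)
f=r.grab_frame("wrist");save(f,"w9.png",(215,270,290,350),7)
E
```

```text
tcp [0.4906 0.017  0.0928] toolx ang 77.23 tilt [-4.e-04  0.e+00 -1.e+00] | rel post: along -64.88 lat -0.13 clock 16.925
F along 0.2 lat -0.44 z -1.3 M [ 0.04 -0.03  0.03] w 0.016184542112185455
```

View pics/s9.png

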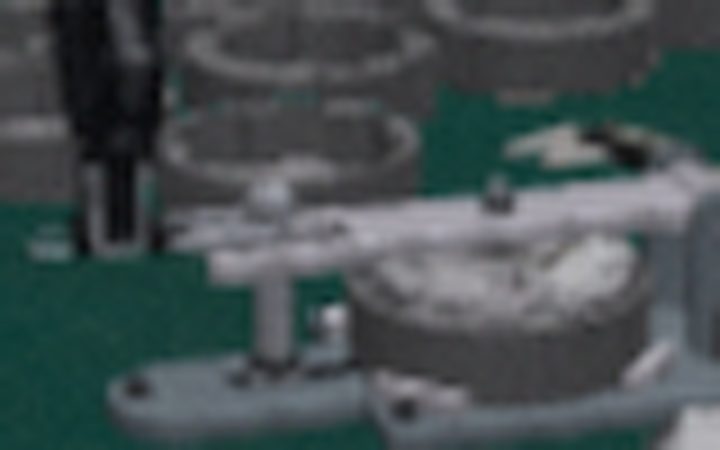

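View pics/w9.png

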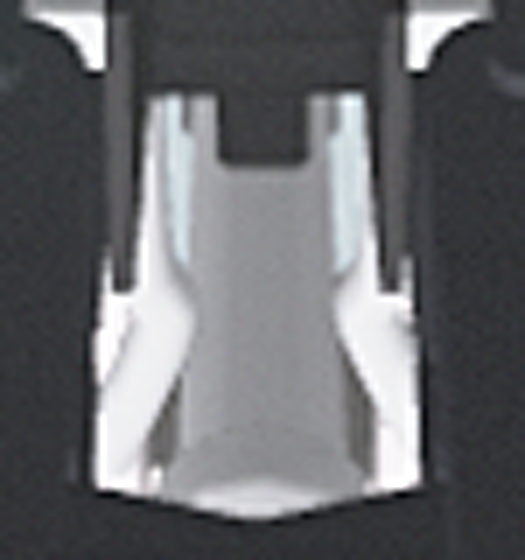

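{"name": "send_rows", "arguments": {"plan": [[0,0,-0.4,0,0],[0,0,-0.3,0,0],[0,0,-0.1,0,0],[0,0,0,0,0]]}}

```text
clock: 17.52
tcp_pos: [0.4987, 0.0152, 0.0929]
orientation: [-1.306, -1.043, 1.043]
contact_force: [0.8, -0.8, -0.9]
grip_width: 0.016
```

{"name": "send_rows", "arguments": {"plan": [[0,0,-0.15,0,0],[0,0,-0.15,0,0]]}}

```text
clock: 17.77
tcp_pos: [0.5014, 0.0145, 0.0928]
orientation: [-1.306, -1.043, 1.044]
contact_force: [-0.6, 0.2, -0.3]
grip_width: 0.0158
```

{"name": "send_rows", "arguments": {"plan": [[0,0,-0.15,0,0],[0,0,-0.15,0,0]]}}

```text
clock: 18.02
tcp_pos: [0.5039, 0.0139, 0.0926]
orientation: [-1.305, -1.042, 1.044]
contact_force: [-3.1, 0.5, -0.8]
grip_width: 0.0163
```

{"name": "send_rows", "arguments": {"plan": [[0,0,-0.15,0,0],[0,0,-0.1,0,0]]}}

```text
clock: 18.27
tcp_pos: [0.5061, 0.0134, 0.0926]
orientation: [-1.305, -1.042, 1.044]
contact_force: [-4.2, 1.0, -0.4]
grip_width: 0.016
```

{"name": "send_rows", "arguments": {"plan": [[0,0,-0.15,0,0],[0,0,-0.1,0,0]]}}

```text
clock: 18.52
tcp_pos: [0.5098, 0.0128, 0.093]
orientation: [-1.307, -1.044, 1.043]
contact_force: [-2.3, -2.0, -0.1]
grip_width: 0.0163
```

{"name": "send_rows", "arguments": {"plan": [[0,0,-0.15,0,0],[0,0,-0.1,0,0]]}}

```text
clock: 18.77
tcp_pos: [0.5129, 0.0122, 0.0933]
orientation: [-1.308, -1.045, 1.042]
contact_force: [0.2, -2.0, -0.1]
grip_width: 0.0163
```

{"name": "send_rows", "arguments": {"plan": [[0,0,-0.15,0,0],[0,0,-0.15,0,0]]}}

```text
clock: 19.02
tcp_pos: [0.5152, 0.0116, 0.093]
orientation: [-1.307, -1.044, 1.043]
contact_force: [-1.6, -0.3, 0.2]
grip_width: 0.016
```

```bash
python3 - <<'E'
import st
from h import *
f=r.grab_frame("side");save(f,"s10.png",(215,170,295,220),9)
f=r.grab_frame("wrist");save(f,"w10.png",(215,270,290,350),7)
E
```

```text
tcp [0.5152 0.0116 0.093 ] toolx ang 77.23 tilt [ 7.e-04  0.e+00 -1.e+00] | rel post: along -39.68 lat -0.0 clock 19.025
F along -1.53 lat -0.65 z 0.24 M [-0.1   0.04 -0.01] w 0.01601880237598994
```

View pics/w10.png

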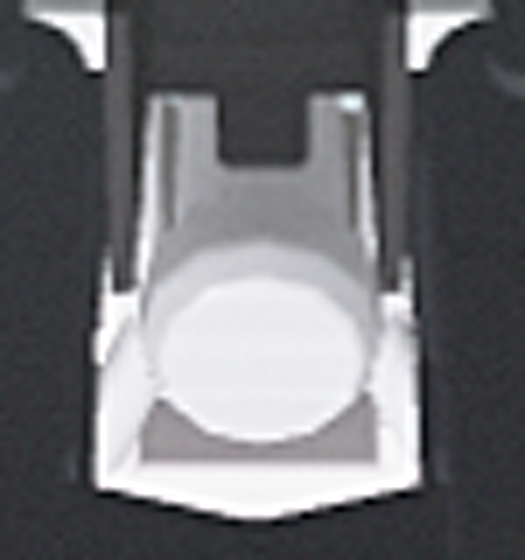

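{"name": "send_rows", "arguments": {"plan": [[0,0,-0.15,0,0],[0,0,0,0,0]]}}

```text
clock: 19.38
tcp_pos: [0.5164, 0.0114, 0.0929]
orientation: [-1.306, -1.044, 1.043]
contact_force: [0.4, 0.3, 0.2]
grip_width: 0.0159
```

{"name": "send_rows", "arguments": {"plan": [[0,0,-0.1,0,0],[0,0,0,0,0]]}}

```text
clock: 19.62
tcp_pos: [0.5172, 0.0112, 0.0929]
orientation: [-1.306, -1.044, 1.043]
contact_force: [-0.2, -0.4, -0.6]
grip_width: 0.0159
```

{"name": "send_rows", "arguments": {"plan": [[0,0,-0.1,0,0],[0,0,0,0,0]]}}

```text
clock: 19.88
tcp_pos: [0.5181, 0.0109, 0.0929]
orientation: [-1.306, -1.043, 1.044]
contact_force: [0.2, -0.6, -0.9]
grip_width: 0.0164
```

{"name": "send_rows", "arguments": {"plan": [[0,0,-0.08,0,0],[0,0,0,0,0]]}}

```text
clock: 20.12
tcp_pos: [0.5183, 0.0108, 0.0927]
orientation: [-1.305, -1.043, 1.044]
contact_force: [-2.0, 1.6, 0.7]
grip_width: 0.0163
```

{"name": "send_rows", "arguments": {"plan": [[0,0,-0.06,0,0],[0,0,0,0,0]]}}

```text
clock: 20.38
tcp_pos: [0.5184, 0.0108, 0.0926]
orientation: [-1.304, -1.042, 1.045]
contact_force: [-5.4, 1.7, 1.9]
grip_width: 0.0156
```

{"name": "send_rows", "arguments": {"plan": [[0,0,-0.06,0,0],[0,0,0,0,0]]}}

```text
clock: 20.62
tcp_pos: [0.5184, 0.0108, 0.0924]
orientation: [-1.304, -1.041, 1.045]
contact_force: [-5.3, 2.4, 2.1]
grip_width: 0.0163
```

{"name": "send_rows", "arguments": {"plan": [[0,0.05,0.1,0,0],[0,0,0,0,0.25],[0,0,0,0,0.35],[0,0,0,0,0.5],[0,0,0,0,0.5],[0,0,0,0,0.5]]}}

```text
clock: 21.38
tcp_pos: [0.5194, 0.0106, 0.0925]
orientation: [-1.307, -1.044, 1.043]
contact_force: [-0.8, -0.0, 1.1]
grip_width: 0.0428
```

```bash
python3 - <<'E'
import st
from h import *
f=r.grab_frame("wrist");save(f,"w11.png",s=1.5)
E
```

```text
tcp [0.5194 0.0106 0.0925] toolx ang 77.23 tilt [ 5.e-04  0.e+00 -1.e+00] | rel post: along -35.36 lat -0.02 clock 21.375
F along -0.81 lat -0.23 z 1.11 M [ 0.03 -0.04 -0.01] w 0.042755561642210116
```

View pics/w11.png

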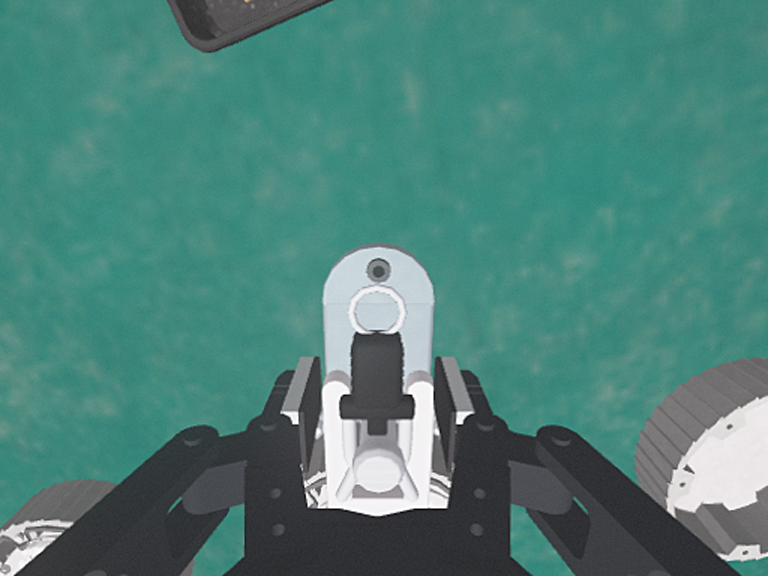

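The clip is on the post with the fingers clear of it. Lifting off.

{"name": "send_rows", "arguments": {"plan": [[0,-1,0,0,0.5],[0,-3,0,0,0.6],[0,-6,0,0,1],[0,-6,0,0,1],[0,0,-3,0,1],[0,0,-2,0,1],[0,0,0,0,1]]}}

```text
clock: 22.3
tcp_pos: [0.5687, -0.0009, 0.253]
orientation: [-1.308, -1.043, 1.043]
contact_force: [-0.1, -0.8, 0.7]
grip_width: 0.0855
```

```bash
python3 - <<'E'
import st
from h import *
import pickle
f=r.grab_frame("wrist");save(f,"w12.png",(190,80,320,260),4.4*.75);pickle.dump(f,open("w12.pkl","wb"))
for t in ["clip","fixture"]:
    print(t,[(d["rect"],round(d["p"],2)) for d in r.recognise("wrist",t)][:2])
f=r.grab_frame("side");save(f,"s12.png",(215,170,295,220),9)
E
```

```text
tcp [ 0.5687 -0.0009  0.253 ] toolx ang 77.18 tilt [ 1.1e-03 -5.0e-04 -1.0e+00] | rel post: along 15.23 lat -0.32 clock 22.3
F along 0.07 lat -0.8 z 0.68 M [-0.03 -0.01  0.06] w 0.08551424904972028
clip [([238.3, 147.1, 244.1, 184.6], 0.62)]
fixture [([201.2, 92.7, 303.7, 309.4], 0.71)]
```

View pics/w12.png

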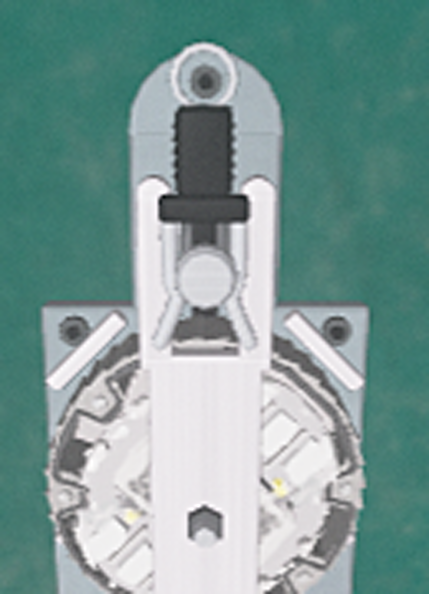

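View pics/s12.png

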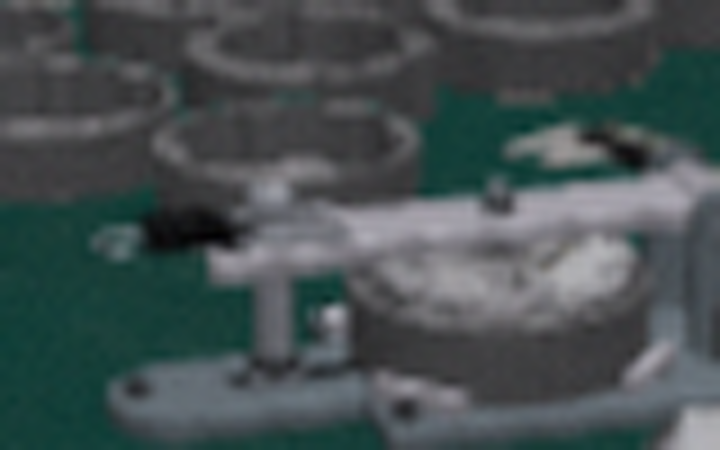

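```bash
python3 - <<'E'
from h import *
import pickle
f=pickle.load(open("w12.pkl","rb"))
s=3.3;c=lambda u,v:((u+.5)/s-.5+190,(v+.5)/s-.5+80)
P={n:onz(f,c(*p),h) for n,p,h in [("A",(161,343),.078),("B",(248,343),.078),("post",(205,279),.093),("ring",(205,42),.078),("tongue",(206,57),.012)]}
xf=np.array([.9752,-.2212]);yf=np.array([.2212,.9752])
print({k:v.round(4) for k,v in P.items()},np.linalg.norm(P["A"]-P["B"]))
m=(P["A"]+P["B"])/2
print("tips ahead of post",(m-P["post"])[:2]@xf,"lat",(m-P["post"])[:2]@yf,"ring",(P["ring"]-P["post"])[:2]@xf,"post-tongue",(P["post"]-P["tongue"])[:2]@xf)
E
```

```text
{'A': array([ 0.5761, -0.0179,  0.078 ]), 'B': array([0.5827, 0.0111, 0.078 ]), 'post': array([0.5541, 0.0025, 0.093 ]), 'ring': array([0.4844, 0.0182, 0.078 ]), 'tongue': array([0.4891, 0.0176, 0.012 ])} 0.029756042023441776
tips ahead of post 0.02593434522682765 lat -0.00014218501283704463 ring -0.07145904960669919 post-tongue 0.06674762364867505
```

```bash
python3 - <<'E'
from h import *
import pickle
f=pickle.load(open("w12.pkl","rb"))
s=3.3;c=lambda u,v:((u+.5)/s-.5+190,(v+.5)/s-.5+80)
xf=np.array([.9752,-.2212])
e=(onz(f,c(152,178),.075)+onz(f,c(260,178),.075))/2
p=onz(f,c(205,279),.093);sc=onz(f,c(205,537),.087)
print((p-e)[:2]@xf,(sc-p)[:2]@xf)
E
```

```text
0.029456019839923263 0.09573886362828692
```

```bash
python3 -c "
from bench import r
print(r.hand_in())"
```

```text
the job is handed in; nothing more can be done
None
```

The clamp is locked and the job is handed in at about 22 s of the 48 s allowed; no verdict was reported.

- **Bar:** I pushed it down with the shut fingertips. Force began to rise as the pad met the lens, and I stopped at about 7 N. The later side views show it level, with the prongs either side of the post.
- **Clip:** I gripped it at about 60 N and slid it on about 1 mm clear of the bar. The bulge touched the post and needed about 4 N. It then let go with a jump and a drop in force, and slid free to a firm stop about 16 mm after first touch, at under 6 N. I backed off, released and lifted clear.
- **Last picture checks:**
  - The clip lies flat and centred, within 0.2 mm sideways.
  - Its tips measure 29.8 mm apart, against about 30 mm at rest.
  - They stand about 26 mm past the post axis, where 24 mm was expected.
- **Post position:** The estimates differed by a few millimetres, with x from about −95.7 to −99 mm. The two taken from the bar itself, at about −96 mm, put the bay inside the allowed window.
- **Not measured:** I did not check the stud or the bystanders numerically. Nothing looked moved in the pictures I took, and I felt no unexpected contact.

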